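# Reset the laundry leak controller with its stylus

## Task

Reset the white water-leak controller on the laundry counter: press its blue, yellow and green keys fully down one at a time, in that order, letting each come back up before the next, and never press the red key. Then reach the tip of the orange-handled stylus, which stands in the grey stand, through the orange-ringed hole and push the recessed button fully down; keep it down for two seconds and finish while still holding it down with the stylus in the gripper. Leave the other things on the counter undisturbed.

Things in the scene. Friction and masses are not known exactly. Their poses are not given: they have to be found in the camera images.
- unit: The leak controller: a fixed white block 140 (x) x 220 (y) x 60 mm; origin at the centre of its underside, z up, +x away from the robot when unturned (turned up to 0.4 rad either way). Four round keys stand in a row along y, 36 mm towards -x from its centre; the reset hole lies 36 mm to +x and 55 mm to +y of its centre, beside a small dark screen.
- reset_mouth (a point): Centre of the round vertical reset hole, level with the controller's flat top face (60 mm above the counter). The hole is 16 mm across, with a flat orange ring round it; the recessed button's top is 20 mm below this point.
- reset_btn (a joint): Recessed orange spring button, 13 mm across, at the bottom of the hole: 0 up, grows to 0.006 m fully down. It moves straight down, starts to move at 1.5 N and is fully down at 5 N; it springs back when let go.
- stylus_grip (a point): Centre of the handle of the reset stylus: an orange round handle 20 mm across and 60 mm long. Below it a black collar 26 mm across and 5 mm thick, then a straight round steel shank 8 mm across and 45 mm long. Its z axis points from tip to handle (up while in the stand). This point is 30 mm above the top of the collar and 80 mm from the tip. Stylus about 60 g.
- stylus_tip (a point): Centre of the flat end of the stylus shank, 80 mm along the stylus's own -z from its handle centre.
- holder_top (a point): Centre of the top face of the stylus stand, a fixed grey block 60 x 60 x 50 mm. The stylus stands upright in its vertical hole (12 mm across), its collar resting on this face; it lifts straight out, about 50 mm. The stand and the controller swap sides of the counter from one start to another.
- key_blue_top (a point): Centre of the top of the blue key, a round push key 26 mm across in a grey bezel 42 mm across. Its top is 18 mm above the controller's face, 6 mm above the bezel. Keys are 48 mm apart in one row; which colour is where in the row differs from start to start.
- key_blue (a joint): Travel of the blue key: 0 up, 0.006 m fully down (level with its bezel); straight down against a spring, starts to move at 1.2 N, fully down at 4 N, comes back up when let go.
- key_yellow_top (a point): Centre of the top of the yellow key, a round push key 26 mm across in a grey bezel 42 mm across. Its top is 18 mm above the controller's face, 6 mm above the bezel. Keys are 48 mm apart in one row; which colour is where in the row differs from start to start.
- key_yellow (a joint): Travel of the yellow key: 0 up, 0.006 m fully down (level with its bezel); straight down against a spring, starts to move at 1.2 N, fully down at 4 N, comes back up when let go.
- key_green_top (a point): Centre of the top of the green key, a round push key 26 mm across in a grey bezel 42 mm across. Its top is 18 mm above the controller's face, 6 mm above the bezel. Keys are 48 mm apart in one row; which colour is where in the row differs from start to start.
- key_green (a joint): Travel of the green key: 0 up, 0.006 m fully down (level with its bezel); straight down against a spring, starts to move at 1.2 N, fully down at 4 N, comes back up when let go.
- key_red_top (a point): Centre of the top of the red key, a round push key 26 mm across in a grey bezel 42 mm across. Its top is 18 mm above the controller's face, 6 mm above the bezel. Keys are 48 mm apart in one row; which colour is where in the row differs from start to start. This key must not be pressed.
- key_red (a joint): Travel of the red key: 0 up, 0.006 m fully down (level with its bezel); straight down against a spring, starts to move at 1.2 N, fully down at 4 N, comes back up when let go.
- detergent: blue detergent bottle, 84 mm across, 230 mm tall, beyond the controller and the stand; loose bystander, origin at the centre of its underside. To be left alone.
- stain_jar: white jar with a green lid, 70 mm across, 100 mm tall; loose bystander, origin at the centre of its underside. To be left alone.
- scoop_cup: clear measuring cup, 76 mm across, 70 mm tall; loose bystander, origin at the centre of its underside. To be left alone.
- soap: bar of yellowish soap, 90 x 55 x 28 mm, beyond the stylus stand; loose bystander, origin at the centre of its underside. To be left alone.
- peg_a: green clothes peg, 75 x 11 x 14 mm, lying beside the stand; loose bystander, origin at the centre of its underside. To be left alone.
- peg_b: yellow clothes peg, 75 x 11 x 14 mm, lying in front of the stand; loose bystander, origin at the centre of its underside. To be left alone.
- scrub_brush: scrubbing brush with a wooden back, 60 x 130 x 38 mm; loose bystander, origin at the centre of its underside. To be left alone.
There are look-alikes about, which are no part of the job. Of the things shaped like the part that bears stylus_grip, the orange one is meant.

How it is judged:
By the outcome, as a careful person would: the job done as asked, in the order asked, and still so for the second after the job is handed in, while the arm keeps its last pose, push and grip.
It also fails if it takes over 72 s, if anything falls off the work surface, if the arm or the gripper's body presses on something with over 40 N, if the wrist force passes 120 N, or if a joint passes its speed limit or range.

## Robot

A 6-joint arm with a two-finger parallel gripper is mounted at the origin on the work surface. World frame = base frame: x ahead of the robot, y to its left, z up, the work surface at z = 0. Lengths are in m, angles in rad, forces in N, time in s.
With the tool pointing down it reaches from about 0.3 to 0.95 m from the base axis. Payload 3.1 kg.
Tool frame: the origin (TCP) lies at the centre of the arm's flange, where the gripper is bolted on; the fingertips stand env.tips_ahead ahead of it and the grasp point (between the pads) lies 155 mm ahead of it (env.tips_ahead is the distance from the TCP to the fingertips, in m); z points along the fingers, y is the line along which they close (so a half turn about z gives the same grasp; the last joint's range is limited). The gripper opens to 85 mm and grips with 20 to 120 N. Pads are 22 mm wide; open, the fingers measure 114 mm over their backs; the gripper's body (76 mm by 85 mm) begins 54 mm behind the grasp point. The pads swing forward as they close: fully open they stand 13 mm farther back than shut.
Start: joints at [-1.292, 0.308, 1.634, -0, 1.2, -0.07], TCP at [0.214, -0.587, 0.405] pointing down, gripper open.
Joint ranges: [-3.06, 3.06], [-0.79, 1.96], [0.05, 2.63], [-1.19, 4.34], [0.05, 2.64], [-2.94, 2.94]. Speed limits (rad/s): [2.79, 2.79, 3.14, 3.14, 3.14, 3.14].

## Interface

Orientations are given as a unit quaternion [x, y, z, w].
In Python, from cell import env, optics, job gives the robot as it stands. The module is installed in compiled form; this text tells all that it offers.
- The arm moves only by the tool carry_out, never from a script. Its argument "moves" is a list of rows, each a list of 3 entries, a list of its own where there are three numbers: the opening in per cent of the stroke, from 0 (shut) to 100 (fully open), then the shift along the world's x, y, z each as a share of 0.2 m, from -1 to 1, then the turn, a rotation vector about the world's x, y, z each as a share of 360 degrees, from -1 to 1. In form: [[fingers, [x, y, z], [wx, wy, wz]], ...]. A call has exactly 8 rows; each row is the pose to reach, as a shift and turn from the pose commanded when the call began, turning the shorter way round; what a row does not reach only later rows make up. A row lasts 1/8 s, in which the tool goes at most 62.5 mm and 10.7 degrees, less where a joint would pass 70% of its speed; a pose out of reach is approached as far as the arm can. A call with a number of a shift or a turn outside -1 to 1 is refused whole. A call with a gripper value outside its range is refused whole. The fingers move at their own pace and stop on an object; the grip force is fixed at half the most. Time passes only in rows, so rows that repeat a pose let the fingers close, or fill a call up. It gives the time, the measured TCP pose, the force, the opening and the grip force at its end, in the units of the state.
- env.read_state(): the state, without advancing time (a new reading comes with each control period).
- optics.camera(name): name is "side" or "top" or "wrist"; returns the picture (400x640x3 uint8, blue, green, red); there is no depth.
- optics.camera_info(name): a dict with "mtx" (3x3 intrinsics, pixels), "xyz" and "orientation" of the camera in the world. Camera axes: x right, y up, looking along -z (the intrinsics and any distortion apply to the point x, -y, -z); pixel columns grow to the right and rows downward; lengths in m; the calibration is good to about 2 mm. A picture is of the moment at which its call begins: read the wrist's pose just before it. camera_info takes no time and is no camera call; for the wrist camera it gives the pose at the moment of the call.
- job.finish_job(): hands the job in; it is judged then, once.
Trained networks look in the newest picture that a camera, given by its name, has taken for a name from the list of things; names that differ only in an ending like _2 or _b are one class to them, and where a whole thing is asked for, a point or a joint stands for the part that bears it (a point fixed in the world has none). Each returns a list of dicts, best first, with "conf" (0 to 1); they miss things now and then, are a little off and sometimes report something else, mostly with a low value. They report only what shows in the picture. A call takes as long as a camera call. They do not tell look-alikes from the thing itself.
- optics.recognise(camera, query): "point" ([x, y, z] in m, in world coordinates, good to about 4 mm: the middle of the surface that is visible of it).
The state is a dict: "clock": time; "joint_pos": joint angles; "dq": joint speeds; "joint_efforts": joint torques, N m; "tcp_pos": TCP position; "ee_rot": TCP orientation; "ft_force": force on the tool from outside, world axes, zero at the start; "torque": the same for the moment, N m; "grip_width": finger opening in m; "grasp_force": force on a finger pad.
Only numpy, scipy, OpenCV 4.12 (cv2) and the standard library are available. Lean on these libraries where they do the work, as an engineer would, in place of code of your own. Each camera call takes 0.05 s, during which the arm holds its last target. There are 200 camera calls.

## Working session

There is one attempt and no reset: what is moved stays moved. The work goes in short steps, Python scripts to look and compute and a tool call to move; the robot and the scene stay as the last step left them, time stands still between calls to the robot, and variables do not carry over. Pictures are saved under pics/ and viewed, at most 10 in all, crops included, and the job is handed in when it is done.

Besides the shell and the picture viewer there is one more tool, called after ">>>" as name(argument=value, ...), one argument or row to a line, values as JSON. carry_out: Moves the arm, as the interface text tells. Its arguments: {"type":"object","properties":{"moves":{"type":"array"}},"required":["moves"]}

```bash
mkdir -p pics
cat > h.py <<'E'
from cell import env, optics, job
import numpy as np, cv2
from scipy.spatial.transform import Rotation as R
def ray(cam,u,v,z,info=None):
    i=info or optics.camera_info(cam); K=np.array(i["mtx"]); p=np.linalg.solve(K,[u,v,1.]); d=R.from_quat(i["orientation"]).apply([p[0],-p[1],-p[2]])
    o=np.array(i["xyz"]); return o+d*(z-o[2])/d[2]
def proj(cam,P,info=None):
    i=info or optics.camera_info(cam); c=R.from_quat(i["orientation"]).inv().apply(np.array(P)-i["xyz"]); q=np.array(i["mtx"])@[c[0],-c[1],-c[2]]; return q[:2]/q[2]
E
python3 - <<'E'
from h import *
print(env.tips_ahead, env.read_state())
for c in("top","side"):
    im=optics.camera(c); cv2.imwrite(f"pics/{c}1.png",im); i=optics.camera_info(c); print(c,{k:np.round(v,4).tolist() if k!="x" else v for k,v in i.items()})
    for n in ["unit","reset_mouth","stylus_grip","holder_top","key_blue_top","key_yellow_top","key_green_top","key_red_top","detergent","stain_jar","scoop_cup","soap","scrub_brush"]:
        print(n,[(np.round(d["point"],3).tolist(),round(d["conf"],2)) for d in optics.recognise(c,n)[:3]])
E
```

```text
0.1734 {'clock': 0.0, 'joint_pos': array([-1.29167989e+00,  3.09008123e-01,  1.63521423e+00,  5.86370659e-06,
        1.19972013e+00, -6.97151197e-02]), 'dq': array([ 9.19375280e-05, -1.90099209e-03, -5.20832520e-04,  5.67187641e-04,
       -7.71128067e-04,  3.19624946e-04]), 'joint_efforts': array([ 7.64666565e-04, -4.15249443e+01, -2.76662958e+01, -6.36628192e-05,
        1.01619496e-02, -4.73183039e-07]), 'tcp_pos': array([ 0.21347075, -0.58695002,  0.40343149]), 'ee_rot': array([ 9.84827594e-01,  1.73531640e-01, -1.20074071e-04, -1.16877048e-03]), 'ft_force': array([ 0.2613796 , -0.614528  , -0.70655002]), 'torque': array([-0.01329487, -0.02066144, -0.02065461]), 'grasp_force': 0.0, 'grip_width': 0.08558415795857721}
top {'mtx': [[437.1266, 0.0, 315.3567], [0.0, 437.1266, 207.522], [0.0, 0.0, 1.0]], 'xyz': [0.4305, 0.0384, 1.0204], 'orientation': [-0.0672, 0.0788, 0.765, -0.6357]}
unit [([0.534, -0.218, 0.062], 0.79)]
reset_mouth [([0.531, -0.218, 0.058], 0.75)]
stylus_grip [([0.563, 0.218, 0.1], 0.58), ([0.514, 0.084, 0.11], 0.55)]
holder_top [([0.563, 0.21, 0.052], 0.68), ([0.4
[... 572 characters left out ...]
 [0.2423, 0.5552, 0.8115], 'orientation': [-0.1038, 0.3377, 0.8936, -0.277]}
unit [([0.53, -0.188, 0.059], 0.91)]
reset_mouth []
stylus_grip [([0.562, 0.225, 0.09], 0.7), ([0.51, 0.088, 0.081], 0.52)]
holder_top [([0.556, 0.234, 0.051], 0.88)]
key_blue_top []
key_yellow_top [([0.518, -0.14, 0.082], 0.51)]
key_green_top [([0.5, -0.178, 0.084], 0.64)]
key_red_top [([0.479, -0.222, 0.082], 0.41)]
detergent [([0.766, 0.057, 0.133], 0.56), ([0.464, 0.219, 0.017], 0.18)]
stain_jar [([0.778, -0.096, 0.068], 0.59)]
scoop_cup [([0.759, 0.211, 0.048], 0.94), ([0.524, -0.186, 0.059], 0.23)]
soap [([0.663, 0.201, 0.028], 0.64), ([0.522, -0.187, 0.058], 0.23)]
scrub_brush [([0.751, -0.266, 0.038], 0.75)]
```

View pics/top1.png

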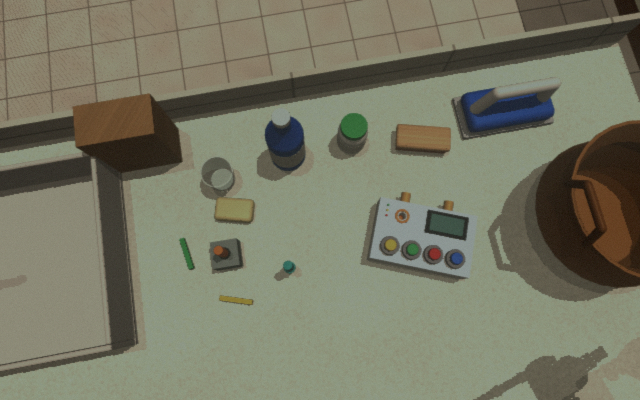

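View pics/side1.png

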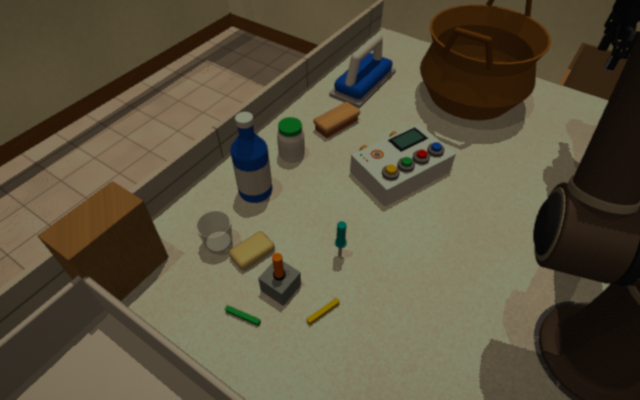

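Top view: the controller has its keys from left to right yellow (390,245), green (412,250), red (434,255), blue (456,259), with the ring at (402,216). There are two stylus-shaped things: an orange handle in the grey stand (220,252) and a teal one standing alone (288,267). The orange one fits the task because of its colour and the stand. Next I'll confirm it in a crop and measure.

Run:
```python
from h import *
from scipy.optimize import least_squares
T=cv2.imread("pics/top1.png");S=cv2.imread("pics/side1.png")
def blob(im,box,h,smin=120,vmin=60):
    x0,y0,x1,y1=box; hsv=cv2.cvtColor(im[y0:y1,x0:x1],cv2.COLOR_BGR2HSV).astype(int)
    dh=np.abs((hsv[...,0]-h+90)%180-90); m=((dh<10)&(hsv[...,1]>smin)&(hsv[...,2]>vmin)).astype(np.uint8)
    n,l,s,c=cv2.connectedComponentsWithStats(m); k=1+np.argmax(s[1:,4]); return c[k]+[x0,y0],s[k,4]
near=dict(yellow=([390,245],[391,171],26),green=([412,250],[406,162],60),red=([434,255],[421,154],178),blue=([456,259],[436,148],110))
off=dict(yellow=72,green=24,red=-24,blue=-72)
obs=[]
for n,(t,s,h) in near.items():
    for cam,im,p in(("top",T,t),("side",S,s)):
        try:
            c,a=blob(im,(p[0]-11,p[1]-11,p[0]+12,p[1]+12),h,100); print(n,cam,c.round(1),a,ray(cam,*c,.078).round(4)); obs.append((cam,c,[-.036,off[n]/1000,.078]))
        except Exception as e: print(n,cam,e)
for cam,c in(("top",[402,216]),("side",[377,154.5])): print("ring",cam,ray(cam,*c,.06).round(4))
I={c:optics.camera_info(c) for c in("top","side")}
def P(x,l): 
    c,s=np.cos(x[2]),np.sin(x[2]); return [x[0]+c*l[0]-s*l[1],x[1]+s*l[0]+c*l[1],l[2]]
f=lambda x:np.concatenate([proj(c,P(x,l),I[c])-u for c,u,l in obs])
r=least_squares(f,[.53,-.2,-.4],loss="soft_l1");print(r.x.round(4),f(r.x).round(1))
for n in off: print(n,np.round(P(r.x,[-.036,off[n]/1000,.078]),4))
m=P(r.x,[.036,.055,.06]);print("mouth",np.round(m,4),proj("top",m,I["top"]),proj("side",m,I["side"]))
st=[]
for cam,im,b in(("top",T,(205,235,245,275)),("side",S,(255,240,305,300))):
    c,a=blob(im,b,8,150,80);print("styl",cam,c,a);st.append((cam,c))
g=least_squares(lambda x:np.concatenate([proj(c,[x[0],x[1],.088],I[c])-u for c,u in st]),[.56,.22]);print(g.x,g.fun)
a=cv2.resize(T[230:280,200:300],None,fx=7,fy=7,interpolation=3)[:, :700];b=cv2.resize(T[195:275,365:485],None,fx=4,fy=4,interpolation=3)[:230]
cv2.imwrite("pics/crop.png",np.vstack([a,np.hstack([b,np.zeros((230,220,3),np.uint8)])]))
```

```text
yellow top [390.4 244.5] 113 [ 0.516  -0.1399  0.078 ]
yellow side [390.7 169. ] 105 [ 0.5159 -0.1415  0.078 ]
green top [412.1 248.9] 92 [ 0.4979 -0.184   0.078 ]
green side [406.7 160.2] 58 [ 0.4985 -0.1891  0.078 ]
red top [434.3 253.4] 116 [ 0.4797 -0.2288  0.078 ]
red side [421.8 153.1] 77 [ 0.4797 -0.2321  0.078 ]
blue top [456.3 258. ] 103 [ 0.4616 -0.2729  0.078 ]
blue side [436.4 145.6] 50 [ 0.462  -0.2771  0.078 ]
ring top [ 0.5752 -0.1828  0.06  ]
ring side [ 0.5746 -0.184   0.06  ]
[ 0.522  -0.2209 -0.387 ] [ 0.3  0.  -0.1  0.2  0.5 -0.  -0.5  1.1  0.4 -0.  -0.4  0.6  0.5 -0.
 -0.3  0.8]
yellow [ 0.5158 -0.1407  0.078 ]
green [ 0.4977 -0.1851  0.078 ]
red [ 0.4796 -0.2296  0.078 ]
blue [ 0.4615 -0.274   0.078 ]
mouth [ 0.5761 -0.1836  0.06  ] [402.27107894 215.55993047] [376.39631206 154.36818089]
styl top [217.98387097 249.98387097] 62
styl side [276.48051948 257.07792208] 77
[0.57466238 0.21742231] [ 4.00475808 -2.50831221 -0.84434536  4.94644554]
```

View pics/crop.png

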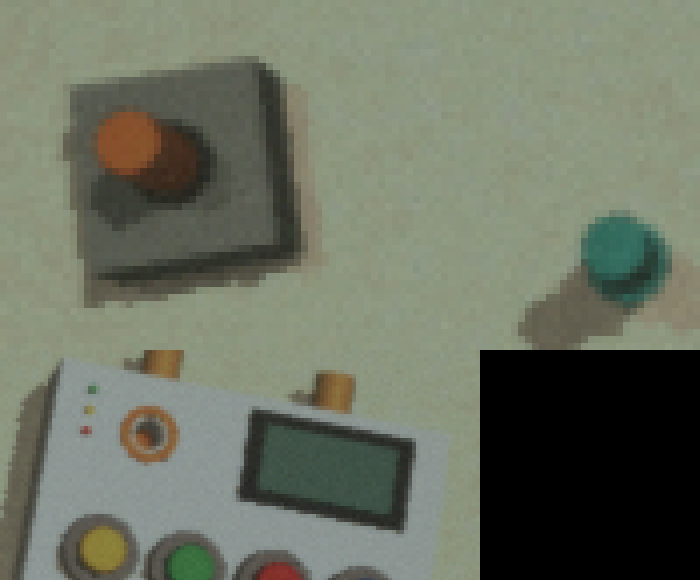

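The crop confirms it: the orange stylus is in the grey stand at top-view pixel (218,250), and the teal look-alike stands at about (289,266). The reset ring is at (402,216). Now I'll move towards blue, going +y first to stay clear of the pot.

>>> carry_out(
  moves=[
    [0,[0.05,0.2,0],[0,0,0]],
    [0,[0.1,0.45,0],[0,0,0]],
    [0,[0.15,0.7,0],[0,0,0]],
    [0,[0.25,1,0],[0,0,0]],
    [0,[0.5,1,-0.1],[0,0,0]],
    [0,[0.8,1,-0.2],[0,0,0]],
    [0,[1,1,-0.3],[0,0,0]],
    [0,[1,1,-0.3],[0,0,0]],
  ],
)

```text
clock: 2.4
tcp_pos: [0.4154, -0.3864, 0.3427]
ee_rot: [0.985, 0.175, -0.001, -0.001]
ft_force: [-0.1, 0.6, 0.0]
grip_width: -0.0001
grasp_force: 0.0
```

Run:
```python
from h import *
print(ray("top",218.3,250.3,.115), env.tips_ahead, env.read_state()["ee_rot"])
```

```text
[0.56606538 0.22058842 0.115     ] 0.1734 [ 9.84542868e-01  1.75137066e-01 -6.77749717e-04 -1.37489749e-03]
```

>>> carry_out(
  moves=[
    [0,[0.06,0.15,-0.05],[0,0,0]],
    [0,[0.12,0.3,-0.1],[0,0,0]],
    [0,[0.18,0.45,-0.15],[0,0,0]],
    [0,[0.23,0.56,-0.2],[0,0,0]],
    [0,[0.23,0.56,-0.3],[0,0,0]],
    [0,[0.23,0.56,-0.36],[0,0,0]],
    [0,[0.23,0.56,-0.4],[0,0,0]],
    [0,[0.23,0.56,-0.4],[0,0,0]],
  ],
)

```text
clock: 3.4
tcp_pos: [0.4591, -0.2757, 0.2643]
ee_rot: [0.985, 0.173, -0.0, -0.0]
ft_force: [-0.2, -0.1, 0.0]
grip_width: -0.0001
grasp_force: 0.0
```

Run:
```python
from h import *
a=optics.camera("side")[110:210,340:480];b=optics.camera("wrist")
info=optics.camera_info("wrist")
a=cv2.resize(a,(560,400),interpolation=3)[:, :]
cv2.imwrite("pics/c2.png",np.hstack([cv2.resize(a,(420,300)),cv2.resize(b,(380,300))]))
print(proj("wrist",[.4615,-.274,.078]))
```

```text
[313.75526017 238.39281149]
```

View pics/c2.png

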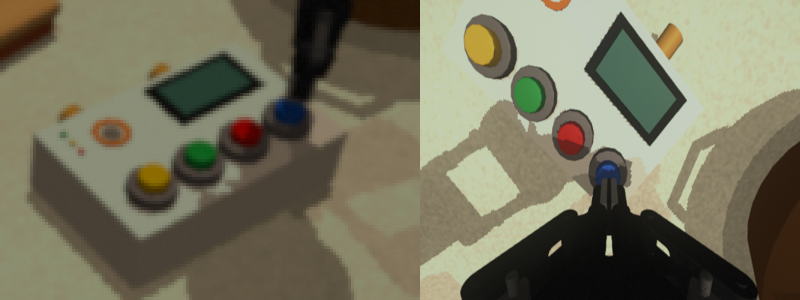

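The left half (side view) shows the shut fingers just above the blue key, and the right half (wrist view) shows the blue key right at the fingertips. Now I'll press it.

>>> carry_out(
  moves=[
    [0,[0.005,0.005,-0.03],[0,0,0]],
    [0,[0.01,0.01,-0.05],[0,0,0]],
    [0,[0.01,0.01,-0.065],[0,0,0]],
    [0,[0.01,0.01,-0.075],[0,0,0]],
    [0,[0.01,0.01,-0.085],[0,0,0]],
    [0,[0.01,0.01,-0.095],[0,0,0]],
    [0,[0.01,0.01,-0.1],[0,0,0]],
    [0,[0.01,0.01,-0.1],[0,0,0]],
  ],
)

```text
clock: 4.5
tcp_pos: [0.4621, -0.2737, 0.249]
ee_rot: [0.985, 0.174, -0.0, -0.0]
ft_force: [-8.1, 5.7, 26.8]
grip_width: -0.0004
grasp_force: 13.8
```

26.8 N is far above the key's 4 N, so blue is bottomed. Next I'll lift and move over yellow.

>>> carry_out(
  moves=[
    [0,[0,0,0.1],[0,0,0]],
    [0,[0,0,0.3],[0,0,0]],
    [0,[0.07,0.17,0.3],[0,0,0]],
    [0,[0.14,0.34,0.3],[0,0,0]],
    [0,[0.21,0.5,0.3],[0,0,0]],
    [0,[0.27,0.66,0.2],[0,0,0]],
    [0,[0.27,0.66,0.1],[0,0,0]],
    [0,[0.27,0.66,0.1],[0,0,0]],
  ],
)

```text
clock: 5.5
tcp_pos: [0.5146, -0.1405, 0.2627]
ee_rot: [0.985, 0.174, -0.002, -0.001]
ft_force: [-0.7, 0.2, 0.4]
grip_width: 0.0001
grasp_force: 0.0
```

Run:
```python
from h import *
a=optics.camera("side")[110:210,340:480];b=optics.camera("wrist")
cv2.imwrite("pics/c3.png",np.hstack([cv2.resize(a,(420,300),interpolation=3),cv2.resize(b,(380,300))]))
print(env.read_state()["tcp_pos"],env.read_state()["ft_force"])
```

```text
[ 0.51559045 -0.14150847  0.26468089] [ 0.54837428 -0.37507965  0.4121071 ]
```

View pics/c3.png

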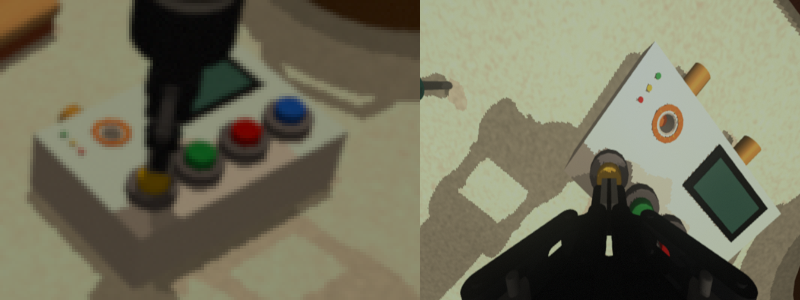

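The blue key is back up, and the fingertips are centred over the yellow key, with no contact on green. Pressing yellow with a slightly gentler end point.

>>> carry_out(
  moves=[
    [0,[0,0,-0.03],[0,0,0]],
    [0,[0,0,-0.05],[0,0,0]],
    [0,[0,0,-0.065],[0,0,0]],
    [0,[0,0,-0.075],[0,0,0]],
    [0,[0,0,-0.085],[0,0,0]],
    [0,[0,0,-0.09],[0,0,0]],
    [0,[0,0,-0.095],[0,0,0]],
    [0,[0,0,-0.095],[0,0,0]],
  ],
)

```text
clock: 6.6
tcp_pos: [0.5161, -0.1419, 0.2491]
ee_rot: [0.985, 0.174, -0.0, 0.0]
ft_force: [-7.3, 1.3, 21.3]
grip_width: -0.0001
grasp_force: 10.8
```

>>> carry_out(
  moves=[
    [0,[0,0,0.1],[0,0,0]],
    [0,[0,0,0.2],[0,0,0]],
    [0,[-0.03,-0.07,0.2],[0,0,0]],
    [0,[-0.06,-0.15,0.2],[0,0,0]],
    [0,[-0.09,-0.22,0.2],[0,0,0]],
    [0,[-0.09,-0.22,0.15],[0,0,0]],
    [0,[-0.09,-0.22,0.095],[0,0,0]],
    [0,[-0.09,-0.22,0.095],[0,0,0]],
  ],
)

```text
clock: 7.6
tcp_pos: [0.4968, -0.1848, 0.2627]
ee_rot: [0.985, 0.174, -0.002, -0.001]
ft_force: [-0.0, 0.8, 0.3]
grip_width: -0.0001
grasp_force: 0.0
```

>>> carry_out(
  moves=[
    [0,[0,0,-0.03],[0,0,0]],
    [0,[0,0,-0.05],[0,0,0]],
    [0,[0,0,-0.065],[0,0,0]],
    [0,[0,0,-0.075],[0,0,0]],
    [0,[0,0,-0.085],[0,0,0]],
    [0,[0,0,-0.09],[0,0,0]],
    [0,[0,0,-0.095],[0,0,0]],
    [0,[0,0,-0.095],[0,0,0]],
  ],
)

```text
clock: 8.6
tcp_pos: [0.498, -0.1853, 0.2491]
ee_rot: [0.985, 0.174, -0.0, -0.0]
ft_force: [-7.4, 4.2, 22.5]
grip_width: -0.0004
grasp_force: 11.2
```

Green is bottomed too. Now to the stylus in two calls, travelling high over the teal look-alike.

>>> carry_out(
  moves=[
    [0,[0,0,0.15],[0,0,0]],
    [0,[0,0,0.35],[0,0,0]],
    [0,[0.05,0.2,0.55],[0,0,0]],
    [20,[0.1,0.45,0.6],[0,0,0]],
    [40,[0.13,0.7,0.6],[0,0,0]],
    [70,[0.17,1,0.6],[0,0,0]],
    [70,[0.17,1,0.6],[0,0,0]],
    [70,[0.17,1,0.6],[0,0,0]],
  ],
)

```text
clock: 9.6
tcp_pos: [0.5315, 0.0146, 0.3654]
ee_rot: [0.985, 0.174, -0.0, 0.0]
ft_force: [-0.8, -0.2, 0.2]
grip_width: 0.0595
grasp_force: 0.0
```

>>> carry_out(
  moves=[
    [70,[0.04,0.25,0],[0,0,0]],
    [70,[0.08,0.5,0],[0,0,0]],
    [70,[0.12,0.75,0],[0,0,0]],
    [70,[0.17,1,0],[0,0,0]],
    [70,[0.17,1,0],[0,0,0]],
    [70,[0.17,1,0],[0,0,0]],
    [70,[0.17,1,0],[0,0,0]],
    [70,[0.17,1,0],[0,0,0]],
  ],
)

```text
clock: 10.6
tcp_pos: [0.5657, 0.2131, 0.3657]
ee_rot: [0.985, 0.173, -0.0, 0.0]
ft_force: [0.9, -0.2, -0.2]
grip_width: 0.0599
grasp_force: 0.0
```

Run:
```python
from h import *
s=env.read_state();b=optics.camera("wrist");info=optics.camera_info("wrist")
cv2.imwrite("pics/w4.png",b)
a=optics.camera("side"); cv2.imwrite("pics/s4.png",a[130:210,330:480])
print(s["tcp_pos"],s["ft_force"],proj("wrist",[.566,.2206,.115],info),proj("wrist",[.566,.2206,.055],info))
hsv=cv2.cvtColor(b,cv2.COLOR_BGR2HSV);m=((abs(hsv[...,0].astype(int)-10)<8)&(hsv[...,1]>170)&(hsv[...,2]>90)).astype(np.uint8)
n,l,st,c=cv2.connectedComponentsWithStats(m)
for k in np.argsort(-st[1:,4])[:3]+1: print(c[k],st[k])
```

```text
[0.56565839 0.21312823 0.36566769] [ 0.87052703 -0.24923169 -0.20479061] [308.23552067 204.65763812] [310.11467107 186.218766  ]
[309.44715447 199.96747967] [299 190  22  21 369]
[636.2173913  297.08695652] [633 288   7  18  69]
[629. 281.] [629 281   1   1   1]
```

View pics/w4.png

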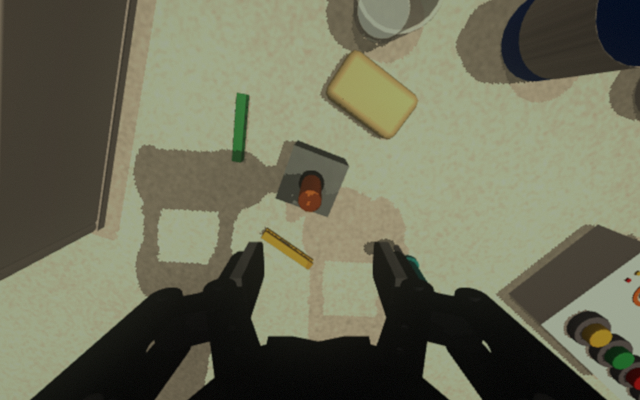

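The wrist view shows the orange handle's cap at about (311,201) standing in the stand between the fingers' lines, the pegs off to the side and the teal look-alike clear at (410,262). I'll refine the handle's xy position from this.

Run:
```python
from h import *
print(ray("wrist",310.5,200.5,.115))
```

```text
[0.5700281  0.22032184 0.115     ]
```

>>> carry_out(
  moves=[
    [70,[0.017,0.037,0],[0,0,0]],
    [70,[0.017,0.037,-0.15],[0,0,0]],
    [70,[0.017,0.037,-0.3],[0,0,0]],
    [70,[0.017,0.037,-0.45],[0,0,0]],
    [70,[0.017,0.037,-0.56],[0,0,0]],
    [70,[0.017,0.037,-0.615],[0,0,0]],
    [70,[0.017,0.037,-0.615],[0,0,0]],
    [70,[0.017,0.037,-0.615],[0,0,0]],
  ],
)

```text
clock: 11.7
tcp_pos: [0.5697, 0.2223, 0.2438]
ee_rot: [0.985, 0.174, 0.001, -0.0]
ft_force: [1.1, -0.0, -0.1]
grip_width: 0.0597
grasp_force: 0.0
```

>>> carry_out(
  moves=[
    [50,[0,0,0],[0,0,0]],
    [35,[0,0,0],[0,0,0]],
    [25,[0,0,0],[0,0,0]],
    [10,[0,0,0],[0,0,0]],
    [0,[0,0,0],[0,0,0]],
    [0,[0,0,0],[0,0,0]],
    [0,[0,0,0],[0,0,0]],
    [0,[0,0,0],[0,0,0]],
  ],
)

```text
clock: 12.7
tcp_pos: [0.5693, 0.2221, 0.2432]
ee_rot: [0.985, 0.174, 0.0, -0.0]
ft_force: [0.1, -0.6, 6.4]
grip_width: 0.0187
grasp_force: 58.5
```

>>> carry_out(
  moves=[
    [0,[0,0,0.1],[0,0,0]],
    [0,[0,0,0.25],[0,0,0]],
    [0,[0,0,0.45],[0,0,0]],
    [0,[0,0,0.65],[0,0,0]],
    [0,[0,0,0.8],[0,0,0]],
    [0,[0,-0.2,0.8],[0,0,0]],
    [0,[0,-0.45,0.8],[0,0,0]],
    [0,[0,-0.6,0.8],[0,0,0]],
  ],
)

```text
clock: 13.7
tcp_pos: [0.5683, 0.1003, 0.4031]
ee_rot: [0.985, 0.173, -0.0, 0.0]
ft_force: [0.5, 0.5, -0.5]
grip_width: 0.0187
grasp_force: 58.6
```

>>> carry_out(
  moves=[
    [0,[0,-0.2,0],[0,0,0]],
    [0,[0,-0.4,0],[0,0,0]],
    [0,[0,-0.6,0],[0,0,0]],
    [0,[0,-0.8,0],[0,0,0]],
    [0,[0,-1,0],[0,0,0]],
    [0,[0,-1,-0.1],[0,0,0]],
    [0,[0,-1,-0.15],[0,0,0]],
    [0,[0,-1,-0.15],[0,0,0]],
  ],
)

```text
clock: 14.7
tcp_pos: [0.5683, -0.0974, 0.3716]
ee_rot: [0.985, 0.174, -0.001, -0.001]
ft_force: [0.3, 0.6, -1.3]
grip_width: 0.019
grasp_force: 58.7
```

Run:
```python
from h import *
for i in range(1):
    s=env.read_state();b=optics.camera("wrist");info=optics.camera_info("wrist")
a=optics.camera("side");t=optics.camera("top")
np.save("w5.npy",b)
r=R.from_quat(s["ee_rot"]); tip=s["tcp_pos"]+r.apply([0,0,.238])
print(s["tcp_pos"],s["ee_rot"],s["grip_width"],tip)
for c in("wrist","side","top"): print(c,"tip",proj(c,tip),"mouth",proj(c,[.5761,-.1836,.06]))
p=proj("wrist",[.5761,-.1836,.06])
cv2.imwrite("pics/w5.png",b)
u,v=proj("side",tip).astype(int);cv2.imwrite("pics/s5.png",cv2.resize(a[max(v-60,0):v+60,u-80:u+80],(800,600),interpolation=3));print(u-80,v-60)
```

```text
[ 0.56831435 -0.0974323   0.37163536] [ 9.84785564e-01  1.73767380e-01 -1.34988110e-03 -6.84325386e-04] 0.018957426977271666 [ 0.56762498 -0.09722317  0.13363645]
wrist tip [315.18971748 214.36422136] mouth [394.70062084 209.30155651]
side tip [363.83017458 153.68431798] mouth [376.39425217 154.36214718]
top tip [369.11509503 220.35336332] mouth [402.27659586 215.55219054]
283 93
```

View pics/w5.png

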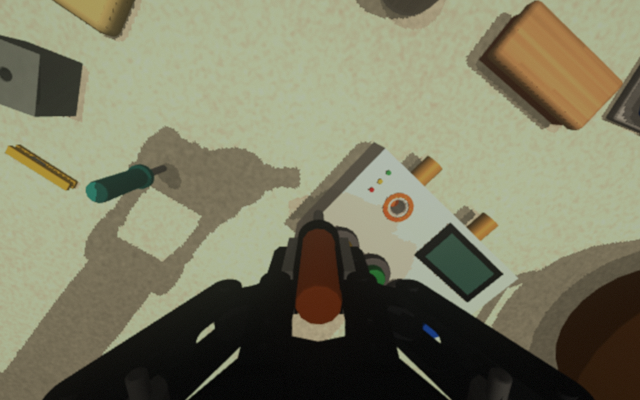

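View pics/s5.png

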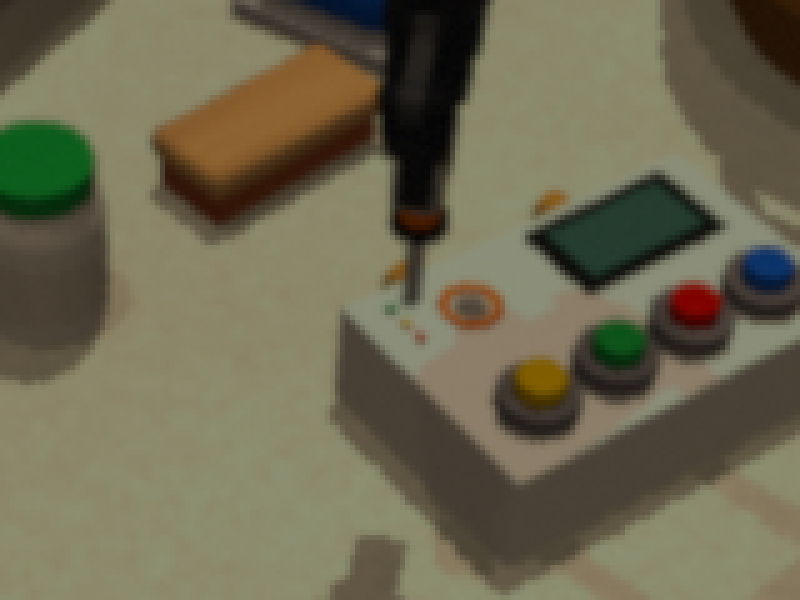

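The side crop shows the shank straight and vertical, with its tip at full-image (365.6,153) and the ring at (377.2,154.2). The wrist view has the tip at (319,213) and the ring at (398,207). Both agree with my model within about 1.5 mm. I'll hover 15 mm above the hole and check again.

>>> carry_out(
  moves=[
    [0,[0.01,-0.12,0],[0,0,0]],
    [0,[0.02,-0.25,0],[0,0,0]],
    [0,[0.03,-0.35,0],[0,0,0]],
    [0,[0.042,-0.432,0],[0,0,0]],
    [0,[0.042,-0.432,-0.1],[0,0,0]],
    [0,[0.042,-0.432,-0.2],[0,0,0]],
    [0,[0.042,-0.432,-0.29],[0,0,0]],
    [0,[0.042,-0.432,-0.29],[0,0,0]],
  ],
)

```text
clock: 15.85
tcp_pos: [0.5761, -0.1833, 0.3113]
ee_rot: [0.985, 0.174, -0.003, -0.002]
ft_force: [-0.5, 0.5, -0.1]
grip_width: 0.0187
grasp_force: 58.8
```

Run:
```python
from h import *
s=env.read_state();b=optics.camera("wrist");a=optics.camera("side")
tip=s["tcp_pos"]+R.from_quat(s["ee_rot"]).apply([0,0,.238]);m=[.5761,-.1836,.06]
print(s["tcp_pos"],tip)
for c in("wrist","side"): print(c,proj(c,tip),proj(c,m))
A=cv2.resize(a[120:180,337:417],(400,300),interpolation=3);B=cv2.resize(b[165:255,260:380],(400,300),interpolation=3)
cv2.imwrite("pics/c6.png",np.hstack([A,B]))
```

```text
[ 0.57614868 -0.18332182  0.31134128] [ 0.57475637 -0.18273483  0.07334607]
wrist [313.87757942 214.21994915] [315.60631182 207.59461152]
side [377.23497896 150.79225891] [376.39425217 154.36214718]
```

View pics/c6.png

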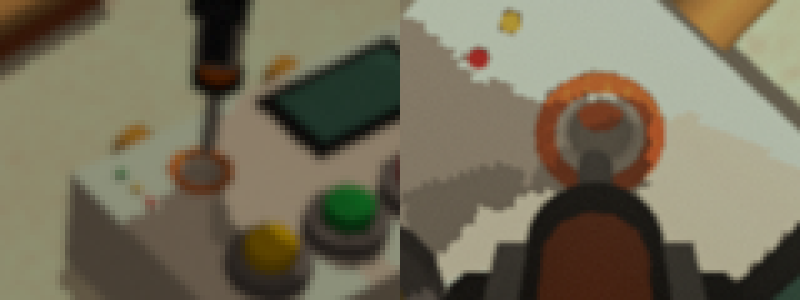

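The wrist crop shows the tip lined up with the hole, and the side crop shows it right above the ring, about 1–2 mm off towards -x. I'll trim +2 mm in x and go in.

>>> carry_out(
  moves=[
    [0,[0.01,0,0],[0,0,0]],
    [0,[0.01,0,-0.03],[0,0,0]],
    [0,[0.01,0,-0.06],[0,0,0]],
    [0,[0.01,0,-0.09],[0,0,0]],
    [0,[0.01,0,-0.115],[0,0,0]],
    [0,[0.01,0,-0.135],[0,0,0]],
    [0,[0.01,0,-0.15],[0,0,0]],
    [0,[0.01,0,-0.15],[0,0,0]],
  ],
)

```text
clock: 16.95
tcp_pos: [0.5793, -0.1843, 0.2843]
ee_rot: [0.985, 0.174, -0.0, -0.0]
ft_force: [-0.2, 0.1, -0.0]
grip_width: 0.0188
grasp_force: 58.7
```

The tip is about 14 mm inside the hole with no contact force. Now I'll press.

>>> carry_out(
  moves=[
    [0,[-0.005,0,-0.015],[0,0,0]],
    [0,[-0.005,0,-0.03],[0,0,0]],
    [0,[-0.005,0,-0.04],[0,0,0]],
    [0,[-0.005,0,-0.05],[0,0,0]],
    [0,[-0.005,0,-0.06],[0,0,0]],
    [0,[-0.005,0,-0.065],[0,0,0]],
    [0,[-0.005,0,-0.07],[0,0,0]],
    [0,[-0.005,0,-0.07],[0,0,0]],
  ],
)

```text
clock: 17.95
tcp_pos: [0.5787, -0.1844, 0.272]
ee_rot: [0.985, 0.174, 0.0, 0.0]
ft_force: [-2.0, 0.9, 9.3]
grip_width: 0.0185
grasp_force: 59.5
```

9.3 N at tip z ≈ 0.034 means the button is bottomed. I'll add a little margin and hold for over 2 s.

>>> carry_out(
  moves=[
    [0,[0,0,-0.005],[0,0,0]],
    [0,[0,0,-0.008],[0,0,0]],
    [0,[0,0,-0.008],[0,0,0]],
    [0,[0,0,-0.008],[0,0,0]],
    [0,[0,0,-0.008],[0,0,0]],
    [0,[0,0,-0.008],[0,0,0]],
    [0,[0,0,-0.008],[0,0,0]],
    [0,[0,0,-0.008],[0,0,0]],
  ],
)

```text
clock: 18.95
tcp_pos: [0.5789, -0.1845, 0.2718]
ee_rot: [0.985, 0.174, 0.0, 0.0]
ft_force: [-4.0, 2.3, 14.8]
grip_width: 0.0184
grasp_force: 60.1
```

>>> carry_out(
  moves=[
    [0,[0,0,0],[0,0,0]],
    [0,[0,0,0],[0,0,0]],
    [0,[0,0,0],[0,0,0]],
    [0,[0,0,0],[0,0,0]],
    [0,[0,0,0],[0,0,0]],
    [0,[0,0,0],[0,0,0]],
    [0,[0,0,0],[0,0,0]],
    [0,[0,0,0],[0,0,0]],
  ],
)

```text
clock: 19.95
tcp_pos: [0.5789, -0.1844, 0.2718]
ee_rot: [0.985, 0.174, 0.0, 0.0]
ft_force: [-5.0, 2.3, 14.5]
grip_width: 0.0189
grasp_force: 60.1
```

>>> carry_out(
  moves=[
    [0,[0,0,0],[0,0,0]],
    [0,[0,0,0],[0,0,0]],
    [0,[0,0,0],[0,0,0]],
    [0,[0,0,0],[0,0,0]],
    [0,[0,0,0],[0,0,0]],
    [0,[0,0,0],[0,0,0]],
    [0,[0,0,0],[0,0,0]],
    [0,[0,0,0],[0,0,0]],
  ],
)

```text
clock: 20.95
tcp_pos: [0.5789, -0.1845, 0.2719]
ee_rot: [0.985, 0.174, 0.0, 0.0]
ft_force: [-4.9, 2.2, 14.3]
grip_width: 0.0186
grasp_force: 60.1
```

Run:
```python
from h import *
a=optics.camera("side")[110:210,340:480];b=optics.camera("wrist")
cv2.imwrite("pics/c7.png",np.hstack([cv2.resize(a,(420,300),interpolation=3),cv2.resize(b[130:290,220:420],(375,300),interpolation=3)]))
s=env.read_state();print(s["tcp_pos"],s["ft_force"],s["grip_width"])
```

```text
[ 0.57893334 -0.1844792   0.27186675] [-4.70386855  2.49842563 14.00223143] 0.01862683183508163
```

View pics/c7.png

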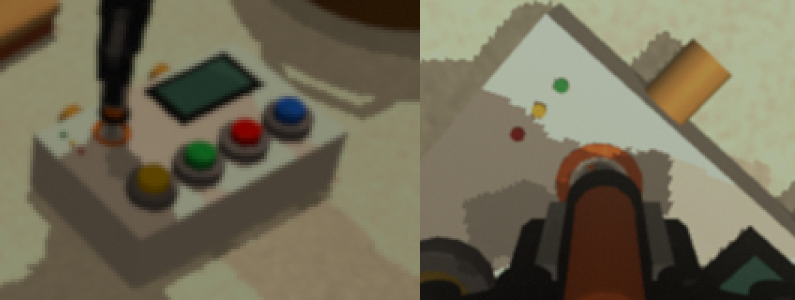

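The shank is inside the ring, all four keys are up, and the tool is against a hard stop: extra command raises the force but doesn't move it. It has been held for about 3 s, so I'm handing in.

```bash
python3 -c "
from cell import job
print(job.finish_job())"
```

```text
the job is handed in; nothing more can be done
None
```

I pressed blue, yellow and green fully down in that order, never pressed red, and handed in with the orange stylus still in the gripper holding the reset button down at about 14 N, after about 3 s; the verdict wasn't shown.

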